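Load the igniter battery under the charger's leaf spring

TASK

Load the glow igniter's battery pack into the charging cradle: with the fingertips press the pack down hard on its sprung plate and, keeping it pressed, slide it under the bridge and leaf spring until its front end is fully home against the end block and the sprung plate pops up behind it. Only press and push the pack, never pick it up or tip it over; then take the hand away, and leave everything else on the cart where it is.

Things in the scene. Friction and masses are not known exactly. Their poses are not given: they have to be found in the camera images.
- cradle: Charging cradle, fixed: channel between two low aluminium guides, crossed by a steel bridge bar, black block at its end. Origin: on the cart top, channel centre line, below the bridge; x = direction the pack is pushed in, z up. In its frame, mm: channel 47 wide, guides 9.5 thick, x -117 to 49, tops z 28; fixed floor z 14, from x -36.5 to the end block (x 44 to 78, 90 wide, top z 34). Sliding faces polished, friction about 0.2.
- bridge (a point): Middle of the bridge bar's underside, at cradle (0, 0, 34.5) mm. The bar spans cradle x -4 to 4, y -33 to 33, top z 42.5.
- end_stop (a point): Foot of the end block's face on the channel floor, at cradle (44, 0, 14) mm. With the pack home, its front end touches this face: pack origin at cradle x 2, underside z 14, rear end at x -40, just clear of the sprung plate.
- pack: Battery pack, loose: grey block 84 long (x) x 44 wide x 18 high (mm), 0.11 to 0.23 kg. Origin: centre of its underside; x to its front, the end that goes in first. It starts level on the raised plate, origin at cradle x -60 to -50, underside z 22, front short of the bridge, top at cradle z 40, too high for the bridge; fully pressed down its top is at z 32.
- landing (a point): Where to press: centre of the flat ridged landing on the pack's top, at pack (-30, 0, 18) mm. The landing runs from the rear end (pack x -42) to a thumb rib at pack x -18 to -14, 4 high and 36 wide, that the fingertips can push against.
- plate (a joint): Sprung steel plate under the pack, cradle x -110 to -42.5 mm, 42 wide, top z 22 when up; joint in m: 0 = up, 0.008 = fully down, level with the floor. It takes about 6 N to start moving and about 12 N to hold fully down. At least 0.0055 is needed for the pack to pass below the bridge. It springs back up by itself once the pack has left it.
- leaf (a joint): Brass leaf spring, 28 mm wide and 40 long, hinged under the bridge and sloping down and forward to about cradle x 40, z 25, with an upturned tip; joint in rad, 0 = at rest, grows as the pack lifts it (about 0.15 with the pack home). It presses the pack's top with about 2 to 7 N and drags on it as it slides.
- engine_head: Bystander: finned aluminium engine head, 42 mm across, 36 high, standing beside the cradle; origin at centre of its underside.
- air_filter: Bystander: black rubber air filter, 48 mm across, 46 high, beside the cradle; origin at centre of its underside.
- coupler: Bystander: brass exhaust coupler, a tube 26 mm across, 32 high, beside the cradle; origin at centre of its underside.
- cross_wrench: Bystander: chrome four-way cross wrench lying flat, 118 mm across, about 18 high; origin at its centre, on the surface or close to it.
- driver: Bystander: screwdriver 170 mm long, lying.
- plug_tin: Bystander: small steel tin, 50 mm across, 40 high; origin at centre of its underside.
Things that resemble listed ones, but are neither listed nor needed, are in the scene too. There is more than one size of the pack; the one meant has the size given above.

How it is judged:
By the outcome, as a careful person would: the job done as asked, in the order asked, and still so for the second after the job is handed in, with the robot touching nothing.
It also fails if it takes over 38 s, if anything falls off the work surface, if the arm or the gripper's body presses on something with over 40 N, if the wrist force passes 120 N, or if a joint passes its speed limit or range.

ROBOT

A 6-joint arm with a two-finger parallel gripper is mounted at the origin on the work surface. World frame = base frame: x ahead of the robot, y to its left, z up, the work surface at z = 0. Lengths are in mm, angles in rad, forces in N, time in s.
With the tool pointing down it reaches from about 350 to 975 mm from the base axis. Payload 7.1 kg.
Tool frame: the origin (TCP) lies on the front face of the gripper's body, between the roots of the fingers; the fingertips stand 80 mm ahead of it and the grasp point (between the pads) lies 61 mm ahead of it (ctrl.tcp_to_grasp is the distance from the TCP to the grasp point, in mm); z points along the fingers, y is the direction in which the jaws open and shut (so a half turn about z gives the same grasp; the last joint's range is limited). The gripper opens to 88 mm and grips with 3 to 60 N. Pads are 20 mm wide; open, the fingers measure 115 mm over their backs; the gripper's body (75 mm by 178 mm) begins 61 mm behind the grasp point.
Start: joints at [1.221, 0.423, 1.63, -0, 1.089, -0.019], TCP at [202.968, 591.109, 302.675] pointing down, gripper open.
Joint ranges: [-3, 3], [-0.9, 2.11], [0.09, 2.58], [-1.31, 4.45], [0.11, 2.69], [-2.54, 2.54]. Speed limits (rad/s): [2.39, 2.39, 3.01, 3.14, 3.14, 3.14].

INTERFACE

Orientations are given as a rotation vector (axis times angle).
In Python, from workcell import telemetry, get_image, ctrl gives the robot as it stands.
- The arm moves only by the tool send_rows, never from a script. Its argument "rows" is a list of rows, each a list of 5 numbers: the shift along the tool's x, y, z in m, then the turn about the tool's z in rad, then the opening, from -1 (shut) to 1 (fully open). A call has 1 to 5 rows; each row shifts and turns the commanded pose from where the row before left it, along the tool's axes as they then stand; what a row does not reach is not made up. A row lasts 1/10 s, in which the tool goes at most 50 mm and 8.59 degrees, less where a joint would pass 70% of its speed; a pose out of reach is approached as far as the arm can. A call with a gripper value outside its range is refused whole. The fingers move at their own pace and stop on an object; the grip force is fixed at half the most. Time passes only in rows, so rows that do not move let the fingers close. It gives the time, the measured TCP pose, the force and the opening at its end, in the units of the state.
- telemetry.get_obs(): the state, without advancing time (a new reading comes with each control period).
- get_image(name): name is "scene" or "top" or "wrist"; returns a dict with "color" (480x640x3 uint8, blue, green, red), "z_map" (480x640 float32, mm along the optical axis (not along the pixel's ray), 0 where there is no reading), "camera_matrix" (3x3 intrinsics, pixels), "k1" (the pictures are not rectified: a ray, as slopes to the right and down, at radius r is drawn at 1 + k1 r^2 times it, then the intrinsics apply), "rvec" (rotation vector, rad) and "tvec" (3), from world to camera coordinates, as OpenCV has them. Camera axes: x right, y down, z forward; pixel columns grow to the right and rows downward; lengths in mm; the calibration is good to about 2 mm. A picture is of the moment at which its call begins.
- ctrl.close_job(): hands the job in, once; it reports no verdict.
The state is a dict: "t": time; "qpos": joint angles; "qvel": joint speeds; "joint_torque": joint torques, N m; "ee_pos": TCP position; "orientation": TCP orientation; "ft_force": force on the tool from outside, world axes, zero at the start; "moment": the same for the moment, N m; "width": finger opening in mm.
Only numpy, scipy, OpenCV 4.12 (cv2) and the standard library are available. Lean on these libraries where they do the work, as an engineer would, in place of code of your own. Each camera call takes 0.05 s, during which the arm holds its last target.

## Working session

There is one attempt and no reset: what is moved stays moved. The work goes in short steps, Python scripts to look and compute and a tool call to move; the robot and the scene stay as the last step left them, time stands still between calls to the robot, and variables do not carry over. Pictures are saved under pics/ and viewed, and the job is handed in when it is done.

Besides the shell and the picture viewer there is one more tool, called after ">>>" as name([rows], argument=value, ...), one row to a line, values as JSON. send_rows: Moves the arm, as the interface text tells. Its arguments: {"type":"object","properties":{"rows":{"type":"array"}},"required":["rows"]}

```bash
ls; mkdir -p pics
cat > h.py <<'E'
import numpy as np, cv2, pickle
from workcell import telemetry, get_image, ctrl
def grab(n,tag):
    d=get_image(n); cv2.imwrite(f'pics/{tag}.png',d['color']); pickle.dump(d,open(f'{tag}.pkl','wb')); return d
def load(tag): return pickle.load(open(f'{tag}.pkl','rb'))
def ray(d,u,v):
    K=np.array(d['camera_matrix']);k=d['k1']
    xd=(u-K[0,2])/K[0,0]; yd=(v-K[1,2])/K[1,1]
    x,y=xd,yd
    for _ in range(20):
        s=1+k*(x*x+y*y); x,y=xd/s,yd/s
    R=cv2.Rodrigues(np.array(d['rvec'],float))[0]; t=np.array(d['tvec'],float).ravel()
    return -R.T@t, R.T@np.array([x,y,1.])
def onplane(d,u,v,z):
    c,r=ray(d,u,v); return c+r*(z-c[2])/r[2]
def atdepth(d,u,v):
    c,r=ray(d,u,v); return c+r*d['z_map'][int(v),int(u)]
def proj(d,p):
    K=np.array(d['camera_matrix']);k=d['k1']
    R=cv2.Rodrigues(np.array(d['rvec'],float))[0]; q=R@np.array(p,float)+np.array(d['tvec'],float).ravel()
    x,y=q[:2]/q[2]; s=1+k*(x*x+y*y); return np.array([K[0,0]*x*s+K[0,2],K[1,1]*y*s+K[1,2]])
E
python3 - <<'E'
from h import *
for n in ['scene','top','wrist']:
    d=grab(n,n+'0'); print(n,d['camera_matrix'],d['k1'],ray(d,320,240))
o=telemetry.get_obs(); print(o)
E
```

```text
pics
scene [[465.98615998   0.         323.12948186]
 [  0.         465.98615998 246.28615913]
 [  0.           0.           1.        ]] -0.09254741668449033 (array([1001.24062124,  570.46843445, 1095.00406289]), array([-0.3750377 , -0.44369353, -0.81406994]))
top [[553.27164386   0.         317.23800791]
 [  0.         553.27164386 236.08719713]
 [  0.           0.           1.        ]] -0.017018982440961263 (array([ 400.65393692,    2.0457628 , 1190.97784593]), array([ 0.09974803,  0.0047871 , -0.99503887]))
wrist [[401.93151646   0.         313.19841205]
 [  0.         401.93151646 233.50207291]
 [  0.           0.           1.        ]] 0.011537814760910248 (array([125.73446145, 618.44127479, 385.56287632]), array([ 0.29790292, -0.08538607, -0.95105772]))
{'t': 0.15, 'qpos': array([ 1.22100025e+00,  4.23657070e-01,  1.63050616e+00, -2.40357711e-05,
        1.08858940e+00, -1.90255163e-02]), 'qvel': array([ 4.51222517e-04, -1.77473052e-03, -3.16206647e-03,  8.32114380e-06,
       -1.32586765e-03, -7.53071597e-05]), 'joint_torque': array([-1.11927070e-04, -5.44980562e+01, -2.73920059e+01,  6.43361360e-02,
        2.04808451e-02, -8.33682179e-05]), 'ee_pos': array([202.86264103, 590.80605124, 302.08861109]), 'orientation': array([-5.17158887e-01, -3.09853884e+00,  1.79721103e-03]), 'ft_force': array([ 0.38628368,  0.97242178, -0.17106686]), 'moment': array([ 0.01186587, -0.01473303, -0.00343764]), 'width': 87.91047065590588}
```

View pics/scene0.png

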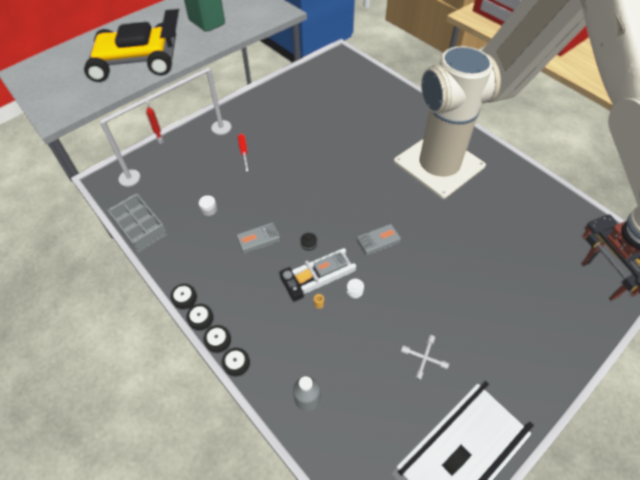

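View pics/top0.png

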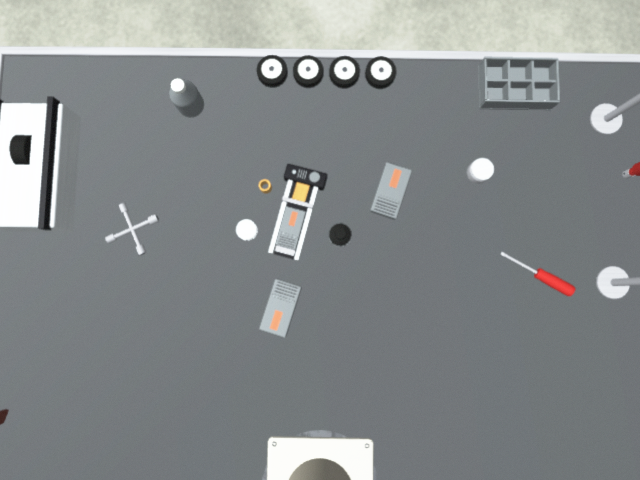

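Grey packs that could be taken for the right one, by top-image pixel: (291,226) in the cradle, (391,190) loose and (280,307) loose. The description (level on the raised plate, short of the bridge) points to the one in the cradle. I'll check that in a close crop.

Run:
```python
from h import *
d=load('top0'); im=d['color'][150:275,240:365]
cv2.imwrite('pics/crop0.png',cv2.resize(im,(750,600)[:1]+(600,) if 0 else (600,600),interpolation=cv2.INTER_CUBIC))
# pack sizes of the three
hsv=cv2.cvtColor(d['color'],cv2.COLOR_BGR2HSV)
for u,v in [(291,226),(391,190),(280,307),(302,192),(340,234),(247,230)]:
    print(u,v,d['z_map'][v,u],atdepth(d,u,v))
d=load('scene0'); im=d['color'][235:315,270:370]
cv2.imwrite('pics/crop1.png',cv2.resize(im,(750,600),interpolation=cv2.INTER_CUBIC))
```

```text
291 226 1166.2646 [545.29003388  69.22237228  34.14926585]
391 190 1185.9595 [ 628.12220198 -142.7944861    21.12000509]
280 307 1158.6969 [375.26447738  89.13299987  23.71313741]
302 192 1181.9211 [619.84734263  47.79203848  26.18980214]
340 234 1152.0665 [528.69672401 -33.87913752  45.62322265]
247 230 1163.4532 [535.01321316 161.4740097   36.79189793]
```

View pics/crop0.png

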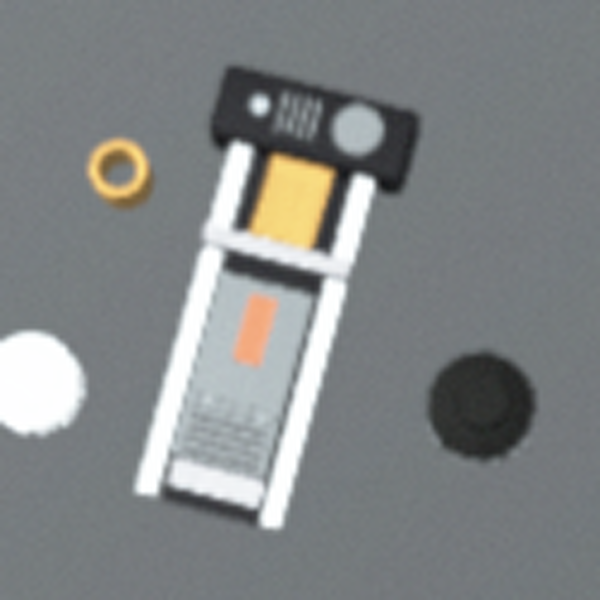

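View pics/crop1.png

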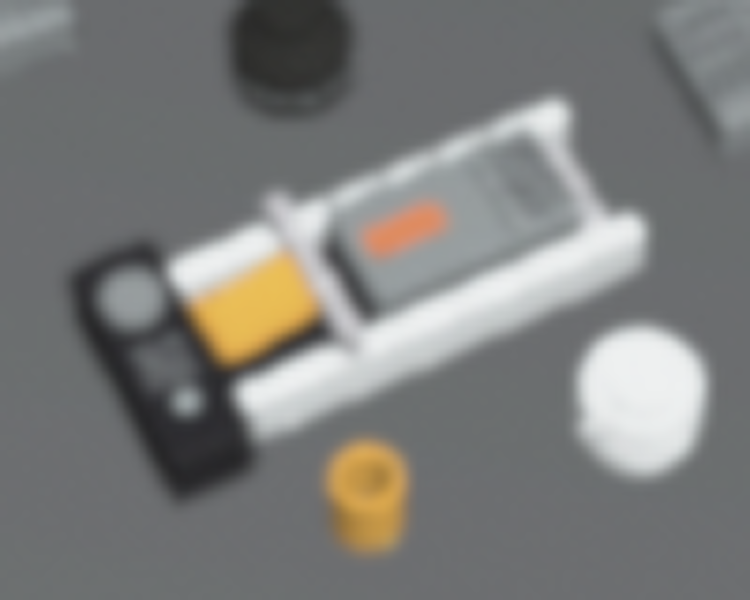

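```bash
cat >> h.py <<'E'
def rigid(P,Q):
    P=np.array(P)[:,:2];Q=np.array(Q)[:,:2]; p=P-P.mean(0);q=Q-Q.mean(0)
    a=np.arctan2((p[:,0]*q[:,1]-p[:,1]*q[:,0]).sum(),(p*q).sum())
    R=np.array([[np.cos(a),-np.sin(a)],[np.sin(a),np.cos(a)]]); t=Q.mean(0)-R@P.mean(0)
    return a,t,np.linalg.norm((R@P.T).T+t-Q,axis=1)
E
python3 - <<'E'
from h import *
d=load('top0')
L=[(136,492,-117,33,28),(283,527,-117,-33,28),(230,66,78,45,34),(420,112,78,-45,34),(405,192,44,-45,34),(213,145,44,45,34),(204,232,0,33,42.5),(353,269,0,-33,42.5)]
P=[l[2:4] for l in L];Q=[onplane(d,240+l[0]/4.8,150+l[1]/4.8,l[4]) for l in L]
a,t,r=rigid(P,Q);print(a,t,r)
for q in Q: print(q)
c=np.array([np.cos(a),np.sin(a)]);n=np.array([-c[1],c[0]])
for (u,v) in [(228,262),(320,290),(170,455),(268,480)]:
    p=onplane(d,240+u/4.8,150+v/4.8,40)[:2]-t; print('pack corner',p@c,p@n)
for nm in ['rib']:
    pass
# bystanders
for nm,u,v,z in [('filter',340,234,46),('head',247,230,36),('coupler',265,185,32)]:
    p=onplane(d,u,v,z)[:2]; p2=p-t; print(nm,p,p2@c,p2@n)
E
```

```text
-0.24656289287962455 [593.64025172  54.80504218] [1.10172676 2.53360946 1.3170882  2.23260536 1.94318821 4.59464596
 1.46018979 1.71963941]
[488.98380316 116.16982033  28.        ]
[474.65522868  51.24315379  28.        ]
[679.10565645  78.78063028  34.        ]
[659.53941173  -6.01598031  34.        ]
[6.23414723e+02 7.77772868e-02 3.40000000e+01]
[643.25914264  85.50486828  34.        ]
[602.62839799  87.92963013  42.5       ]
[587.23322025  22.30971514  42.5       ]
pack corner -9.115024507982163 20.86252720763048
pack corner -10.633731252137837 -21.398784804331953
pack corner -97.65496669369524 22.643161942086483
pack corner -97.09137113226132 -21.47335140553286
filter [528.65460289 -33.86731962] -41.377828411699845 -101.85184149691298
head [535.10539833 161.58339493] -82.82621944688337 89.26232715878956
coupler [632.68031646 126.70375926] 20.310896486900642 79.25288421789578
```

```bash
cat >> h.py <<'E'
A=-0.2466;T=np.array([593.64,54.8])
def setA(a,t):
    global A,T; A=a;T=np.array(t)
def tocr(p):
    p=np.array(p,float)[:2]-T; return np.array([p@[np.cos(A),np.sin(A)],p@[-np.sin(A),np.cos(A)]])
def fromcr(x,y): return T+np.array([x*np.cos(A)-y*np.sin(A),x*np.sin(A)+y*np.cos(A)])
def plan(xcr,ycr=0.,ztip=None):
    o=telemetry.get_obs(); R=cv2.Rodrigues(o['orientation'])[0]; p=o['ee_pos']; tip=p+80*R[:,2]
    print('R',R.round(4).tolist(),'tip',tip.round(1),'cr',tocr(tip).round(1),'f',o['ft_force'].round(2),'w',round(o['width'],1),'t',o['t'])
    ang=np.arctan2(R[1,1],R[0,1]); want=A+np.pi/2; dw=(want-ang+np.pi)%(2*np.pi)-np.pi
    print('turn tool z',-dw)
    g=fromcr(xcr,ycr); z=tip[2] if ztip is None else ztip
    R2=cv2.Rodrigues(np.array([0,0,dw]))[0]@R
    print('tool shift mm after turn',(R2.T@(np.array([*g,z])-tip)).round(1))
E
python3 -c "
from h import *
plan(-83.5)"
```

```text
R [[-0.9458, 0.3248, -0.0004], [0.3248, 0.9458, -0.0011], [0.0, -0.0012, -1.0]] tip [202.8 590.7 222.1] cr [-509.8  424.3] f [ 0.39  0.97 -0.17] w 87.9 t 0.15
turn tool z -0.0841594009574731
tool shift mm after turn [-426.3 -424.3    0.5]
```

>>> send_rows([
  [0,0,0,-0.084,-1],
  [-0.028,-0.028,0,0,-1],
  [-0.028,-0.028,0,0,-1],
  [-0.028,-0.028,0,0,-1],
  [-0.028,-0.028,0,0,-1],
])

```text
t: 0.65
ee_pos: [284.6, 453.7, 302.4]
orientation: [-0.386, -3.118, 0.001]
ft_force: [0.6, -0.3, -0.5]
width: 51.2
```

>>> send_rows([
  [-0.028,-0.028,0,0,-1],
  [-0.028,-0.028,0,0,-1],
  [-0.028,-0.028,0,0,-1],
  [-0.028,-0.028,0,0,-1],
  [-0.028,-0.028,0,0,-1],
])

```text
t: 1.15
ee_pos: [386.3, 283.7, 302.7]
orientation: [0.386, 3.118, -0.0]
ft_force: [0.5, 1.1, -0.3]
width: 11.2
```

>>> send_rows([
  [-0.028,-0.028,0,0,-1],
  [-0.028,-0.028,0,0,-1],
  [-0.028,-0.028,0,0,-1],
  [-0.028,-0.028,0,0,-1],
  [-0.014,-0.028,0,0,-1],
])

```text
t: 1.65
ee_pos: [475.2, 116.9, 302.8]
orientation: [0.388, 3.117, 0.0]
ft_force: [0.0, -0.2, -0.2]
width: 0.3
```

>>> send_rows([
  [0,-0.028,0,0,-1],
  [0,0,0,0,-1],
  [0,0,0,0,-1],
])

```text
t: 1.95
ee_pos: [466.9, 91.2, 302.6]
orientation: [-0.389, -3.117, -0.0]
ft_force: [-0.0, 1.0, -0.2]
width: 0.5
```

```bash
python3 -c "
from h import *
plan(-83.5)
grab('wrist','wrist1');grab('top','top1')"
```

```text
R [[-0.9693, 0.2459, -0.0001], [0.2459, 0.9693, 0.0003], [0.0001, 0.0002, -1.0]] tip [466.9  91.3 222.6] cr [-131.8    4.4] f [-0.01  0.97 -0.23] w 0.5 t 1.95
turn tool z -0.001866088133212429
tool shift mm after turn [-48.3  -4.4  -0. ]
```

View pics/wrist1.png

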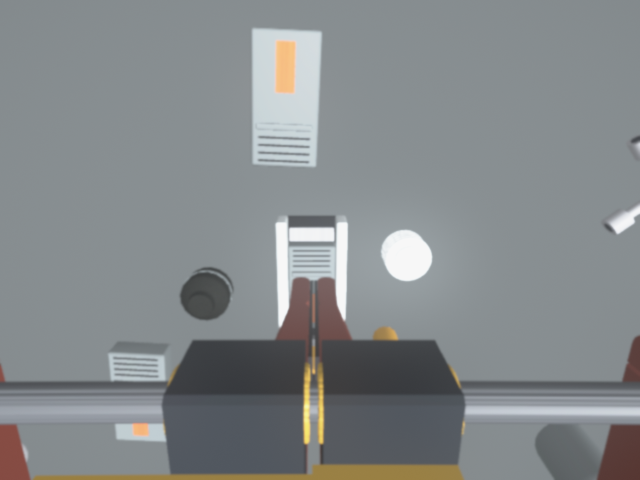

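Wrist view: the guides' rear corners are at (277,216) and (347,216). The pack's rear edge is at row ~243, with the plate strip at row 233 and ridges at rows 250–275. The closed fingers hide the rib. I'll measure from this picture.

Run:
```python
from h import *
d=load('wrist1')
im=d['color'][205:335,255:365]; cv2.imwrite('pics/crop2.png',cv2.resize(im,(506,598),interpolation=cv2.INTER_CUBIC))
for u,v,z in [(277,216,28),(347,216,28),(277,320,28),(347,320,28),(289,243,40),(336,243,40)]:
    p=onplane(d,u,v,z); print(u,v,p.round(1),tocr(p).round(1), atdepth(d,u+4 if u<312 else u-4,v+4).round(1))
```

```text
277 216 [470.2  57.4  28. ] [-120.4  -27.7] [476.2  59.   21.8]
347 216 [486.  119.8  28. ] [-120.3   36.8] [491.  115.4  20. ]
277 320 [573.4  28.3  28. ] [-13.2 -30.6] [577.9  31.3  29.4]
347 320 [590.5  96.1  28. ] [-13.1  39.3] [457.9 105.2 264.4]
289 243 [494.5  62.9  40. ] [-98.2 -16.3] [498.7  65.6  41.1]
336 243 [504.9 104.3  40. ] [-98.1  26.3] [507.1  99.9  41.8]
```

View pics/crop2.png

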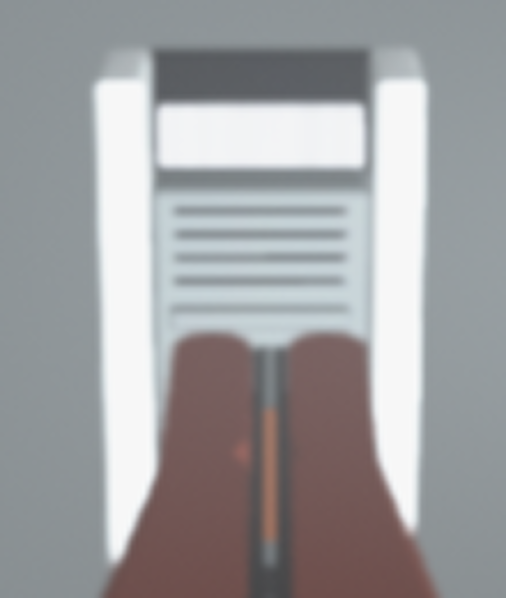

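Run:
```python
from h import *
d=load('wrist1')
for u,v,z in [(275.7,222.4,28),(348,222.4,28),(278.5,325,28),(345.5,318,28),(289.3,246.3,40),(335.4,246.3,40),(292.5,275,40)]:
    p=onplane(d,u,v,z); print(u,v,p.round(1),tocr(p).round(1))
d=load('top0'); g=d['color']; m=cv2.inRange(g,(225,225,225),(255,255,255))
m[:, :268]=0; m[:,325:]=0; m[:180]=0;m[262:]=0
print([ (r, np.where(m[r])[0][[0,-1]].tolist()) for r in range(182,260,4) if m[r].any()])
for r in range(182,260,4):
    w=np.where(m[r])[0]
    if len(w): print(r,[tocr(onplane(d,u,r,28)).round(1).tolist() for u in (w[0]-.5,w[-1]+.5)])
# tip check
o=telemetry.get_obs(); R=cv2.Rodrigues(o['orientation'])[0]
for f in ['top1','wrist1']:
    e=load(f); print(f,proj(e,o['ee_pos']+80*R[:,2]),proj(e,o['ee_pos']+80*R[:,2]+10*R[:,0]))
im=load('top1')['color'][150:290,220:380]; cv2.imwrite('pics/crop3.png',cv2.resize(im,(640,560),interpolation=cv2.INTER_CUBIC))
```

```text
275.7 222.4 [475.8  54.5  28. ] [-114.3  -29. ]
348 222.4 [492.2 119.3  28. ] [-114.2   37.8]
278.5 325 [579.1  28.3  28. ] [ -7.6 -29.3]
345.5 318 [588.   95.1  28. ] [-15.3  37.7]
289.3 246.3 [497.6  62.3  40. ] [-95.  -16.1]
335.4 246.3 [507.9 103.   40. ] [-94.9  25.8]
292.5 275 [525.5  57.8  40. ] [-66.8 -13.7]
[(182, [288, 291]), (186, [287, 290]), (190, [286, 316]), (194, [285, 315]), (198, [283, 314]), (202, [282, 313]), (206, [281, 311]), (210, [280, 311]), (214, [279, 310]), (218, [278, 309]), (222, [277, 307]), (226, [276, 306]), (230, [275, 305]), (234, [273, 304]), (238, [272, 303]), (242, [271, 302]), (246, [270, 301]), (250, [269, 300]), (254, [291, 299]), (258, [295, 298])]
182 [[39.7, 35.1], [41.9, 26.9]]
186 [[30.8, 34.9], [33.0, 26.6]]
190 [[21.9, 34.6], [39.0, -29.3]]
194 [[13.0, 34.4], [30.1, -29.5]]
198 [[3.5, 36.2], [21.2, -29.7]]
202 [[-5.3, 35.9], [12.3, -29.9]]
206 [[-14.2, 35.7], [2.9, -28.0]]
210 [[-23.0, 35.4], [-5.4, -30.3]]
214 [[-31.9, 35.2], [-14.2, -30.5]]
218 [[-40.7, 35.0], [-23.1, -30.7]]
222 [[-49.5, 34.7], [-32.4, -28.8]]
226 [[-58.3, 34.5], [-41.2, -29.0]]
230 [[-67.1, 34.2], [-50.0, -29.2]]
234 [[-76.4, 36.0], [-58.8, -29.4]]
238 [[-85.1, 35.8], [-67.5, -29.6]]
242 [[-93.9, 35.5], [-76.3, -29.8]]
246 [[-102.6, 35.3], [-85.0, -30.0]]
250 [[-111.3, 35.1], [-93.7, -30.2]]
254 [[-107.4, -12.0], [-102.4, -30.4]]
258 [[-113.3, -22.4], [-111.1, -30.6]]
top1 [271.00911665 256.58983991] [269.47724436 262.08904082]
wrist1 [312.66299778 300.65059282] [312.62091664 280.08762313]
```

View pics/crop3.png

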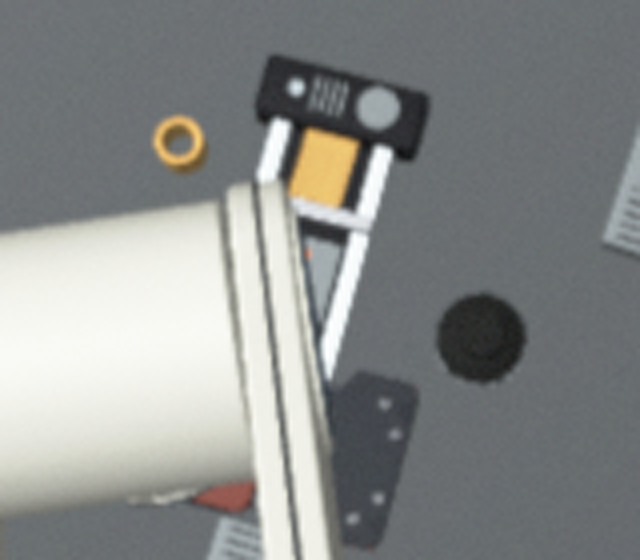

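>>> send_rows([
  [-0.024,-0.001,0.03,-0.002,-1],
  [-0.023,0,0.035,0,-1],
  [0,0,0.045,0,-1],
  [0,0,0.045,0,-1],
  [0,0,0,0,-1],
])

```text
t: 2.55
ee_pos: [508.9, 79.7, 142.4]
orientation: [-0.38, -3.108, 0.004]
ft_force: [-0.2, -0.4, 0.6]
width: 0.2
```

```bash
python3 -c "
from h import *
plan(-84.5,3.5,44)
d=grab('wrist','wrist2')
o=telemetry.get_obs(); R=cv2.Rodrigues(o['orientation'])[0]
print(proj(d,o['ee_pos']+80*R[:,2]+10*R[:,0]))
s=grab('scene','scene2');im=s['color'][215:325,270:410]; cv2.imwrite('pics/crop4.png',cv2.resize(im,(763,600),interpolation=cv2.INTER_CUBIC))"
```

```text
R [[-0.9705, 0.2409, -0.0109], [0.2409, 0.9705, -0.0014], [0.0103, -0.004, -0.9999]] tip [508.   79.6  62.4] cr [-89.1   3.1] f [-0.24 -0.37  0.56] w 0.2 t 2.55
turn tool z 0.0032962247224945784
tool shift mm after turn [-4.8  0.4 18.4]
[311.95379425 286.76068481]
```

View pics/wrist2.png

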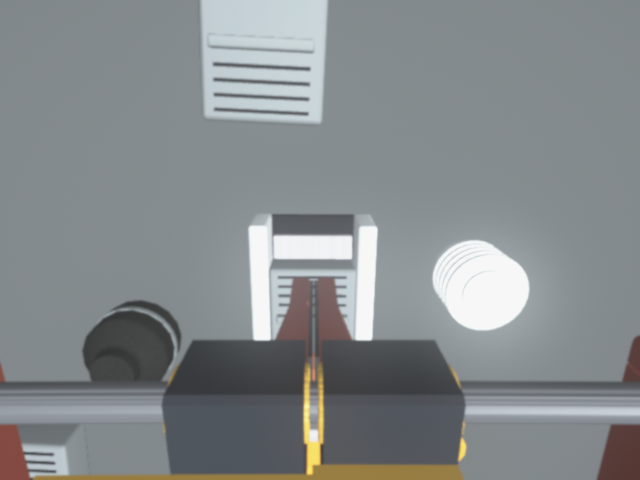

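View pics/crop4.png

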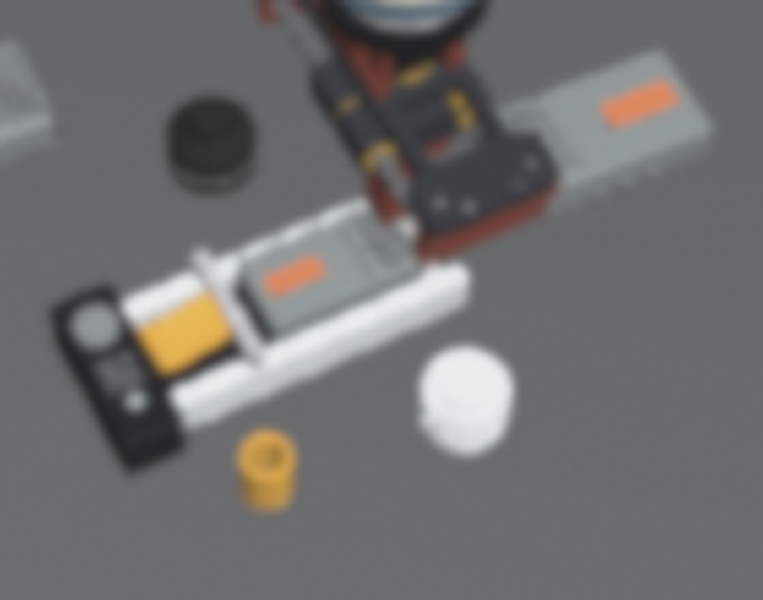

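```bash
python3 -c "
from h import *
d=load('wrist2')
for u,v,z in [(251,226,28),(376,226,28),(271,264,40),(356,264,40),(314,280,62.4)]: print(u,v,tocr(onplane(d,u,v,z)).round(1))
im=d['color'][205:345,240:390]; cv2.imwrite('pics/crop5.png',cv2.resize(im,(600,560),interpolation=cv2.INTER_CUBIC))
"
```

```text
251 226 [-114.2  -27.9]
376 226 [-114.5   36.3]
271 264 [-98.  -16.8]
356 264 [-98.2  25.4]
314 280 [-99.1   4.6]
```

View pics/crop5.png

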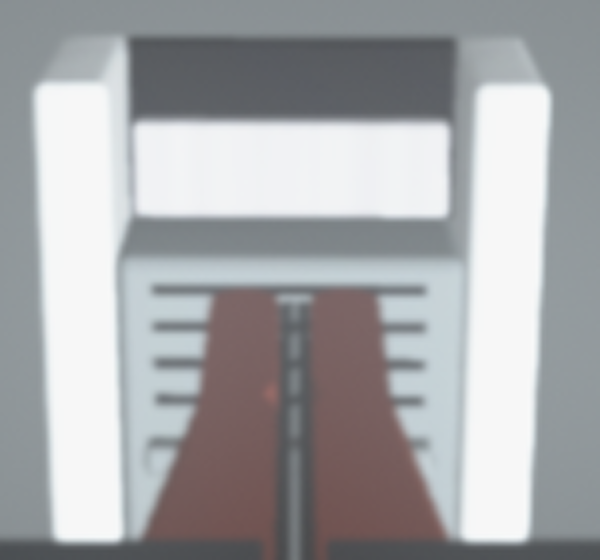

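>>> send_rows([
  [0,0,0,0,-1],
])

```text
t: 2.75
ee_pos: [513.6, 79.8, 149.9]
orientation: [0.382, 3.115, 0.001]
ft_force: [1.0, -0.0, 0.2]
width: 0.7
```

```bash
python3 -c "
from h import *
plan(-84.5,3.5,44)"
```

```text
R [[-0.9704, 0.2415, 0.0035], [0.2415, 0.9704, 0.0005], [-0.0033, 0.0013, -1.0]] tip [513.9  79.9  69.9] cr [-83.5   4.8] f [ 1.02 -0.04  0.24] w 0.7 t 2.75
turn tool z 0.00266089524036639
tool shift mm after turn [ 1.1 -1.4 25.9]
```

>>> send_rows([
  [0,-0.001,0.01,0.003,-1],
  [0,0,0.008,0,-1],
  [0,0,0.004,0,-1],
  [0,0,0,0,-1],
  [0,0,0,0,-1],
])

```text
t: 3.25
ee_pos: [512.0, 78.1, 125.7]
orientation: [-0.388, -3.117, 0.0]
ft_force: [0.5, 0.1, -0.1]
width: 0.8
```

```bash
python3 -c "
from h import *
plan(-82.5,3.5,40)
d=grab('wrist','wrist3')
im=d['color'][195:345,240:390]; cv2.imwrite('pics/crop6.png',cv2.resize(im,(600,600),interpolation=cv2.INTER_CUBIC))
"
```

```text
R [[-0.9694, 0.2454, -0.0001], [0.2454, 0.9694, -0.0], [0.0001, -0.0, -1.0]] tip [512.   78.1  45.7] cr [-84.8   2.6] f [ 0.49  0.07 -0.09] w 0.8 t 3.25
turn tool z -0.0013052824761010662
tool shift mm after turn [-2.3  0.9  5.7]
```

View pics/crop6.png

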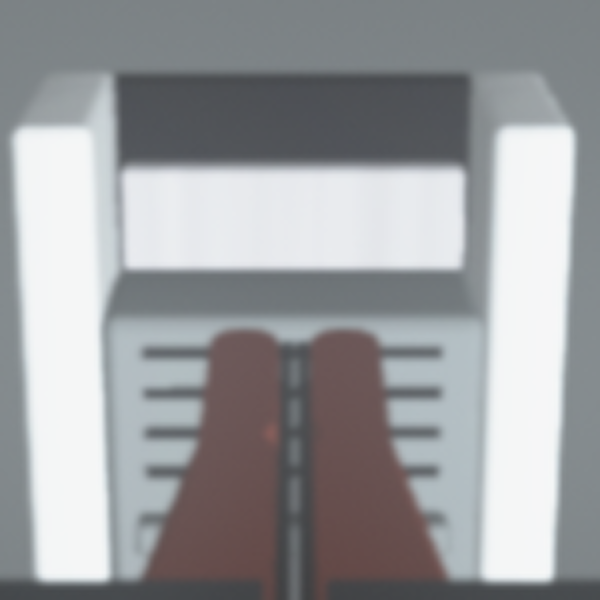

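>>> send_rows([
  [-0.0015,0,0.003,-0.001,-1],
  [0,0,0.003,0,-1],
  [0,0,0.002,0,-1],
  [0,0,0.002,0,-1],
  [0,0,0,0,-1],
])

```text
t: 3.8
ee_pos: [513.9, 77.8, 115.9]
orientation: [0.387, 3.117, 0.0]
ft_force: [0.1, 0.7, 6.8]
width: 0.2
```

```bash
python3 -c "
from h import *
plan(-82.5,3.5,32)"
```

```text
R [[-0.9697, 0.2443, 0.0008], [0.2443, 0.9697, 0.0], [-0.0008, 0.0002, -1.0]] tip [513.9  77.8  35.9] cr [-82.9   2.8] f [0.08 0.75 6.79] w 0.2 t 3.8
turn tool z -0.00016714557091646043
tool shift mm after turn [-0.4  0.7  3.9]
```

>>> send_rows([
  [0,0,0.002,0,-1],
  [0,0,0.002,0,-1],
  [0,0,0.001,0,-1],
  [0,0,0,0,-1],
  [0,0,0,0,-1],
])

```text
t: 4.3
ee_pos: [513.9, 77.8, 112.0]
orientation: [0.386, 3.117, 0.0]
ft_force: [-4.5, -0.1, 17.9]
width: 0.6
```

```bash
python3 -c "
from h import *
plan(-82.5,3.5,32)"
```

```text
R [[-0.9697, 0.2442, 0.001], [0.2442, 0.9697, 0.0001], [-0.001, 0.0003, -1.0]] tip [513.9  77.8  32. ] cr [-82.9   2.9] f [-4.45 -0.14 17.92] w 0.6 t 4.3
turn tool z -0.00012167590468248335
tool shift mm after turn [-0.4  0.6 -0. ]
```

>>> send_rows([
  [0,0,0.001,0,-1],
  [-0.002,0,0,0,-1],
  [-0.003,0,0,0,-1],
  [-0.003,0,0,0,-1],
  [-0.003,0,0,0,-1],
])

```text
t: 4.8
ee_pos: [523.8, 75.5, 111.8]
orientation: [-0.387, -3.117, -0.001]
ft_force: [-9.3, 2.6, 31.8]
width: 0.4
```

```bash
python3 -c "
from h import *
plan(-26,3.5,32)
s=grab('scene','scene3');im=s['color'][215:325,270:410]; cv2.imwrite('pics/crop7.png',cv2.resize(im,(763,600),interpolation=cv2.INTER_CUBIC))"
```

```text
R [[-0.9697, 0.2445, -0.0007], [0.2445, 0.9697, 0.0005], [0.0008, 0.0003, -1.0]] tip [523.8  75.5  31.8] cr [-72.8   3. ] f [-9.29  2.56 31.81] w 0.4 t 4.8
turn tool z -0.0003923241686507595
tool shift mm after turn [-46.8   0.5  -0.2]
```

View pics/crop7.png

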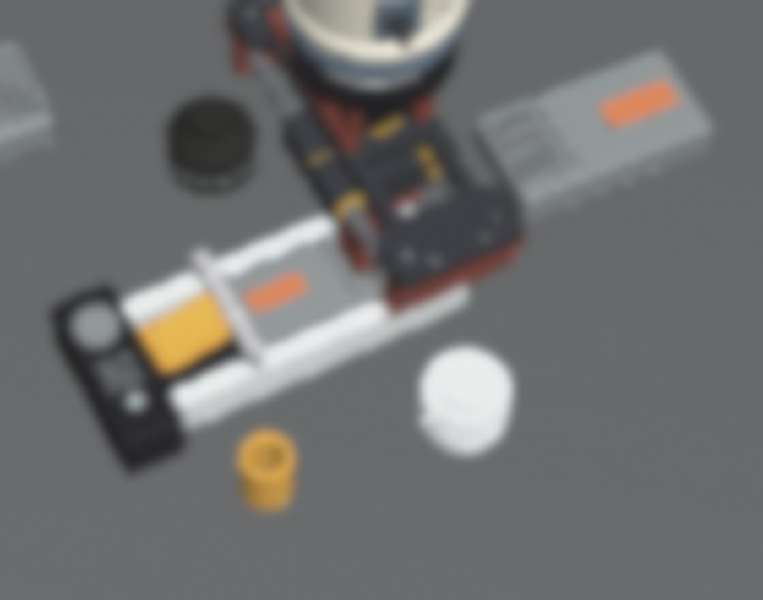

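The pack is down level with the floor and its front is at the bridge (crop ~(230,300)). I'll keep sliding.

>>> send_rows([
  [-0.004,0,-0.0003,0,-1],
  [-0.004,0,0,0,-1],
  [-0.004,0,0,0,-1],
  [-0.004,0,0,0,-1],
  [-0.003,0,0,0,-1],
])

```text
t: 5.35
ee_pos: [542.6, 70.8, 112.1]
orientation: [-0.387, -3.117, -0.001]
ft_force: [-8.8, 1.5, 29.5]
width: 0.4
```

```bash
python3 -c "
from h import *
plan(-26,3.5,32)
s=grab('scene','scene4');im=s['color'][215:325,270:410]; cv2.imwrite('pics/crop8.png',cv2.resize(im,(763,600),interpolation=cv2.INTER_CUBIC))"
```

```text
R [[-0.9697, 0.2445, -0.0002], [0.2445, 0.9697, 0.0005], [0.0003, 0.0005, -1.0]] tip [542.5  70.8  32.1] cr [-53.5   3.1] f [-8.79  1.47 29.49] w 0.4 t 5.35
turn tool z -0.0003651521009389036
tool shift mm after turn [-27.5   0.4   0. ]
```

View pics/crop8.png

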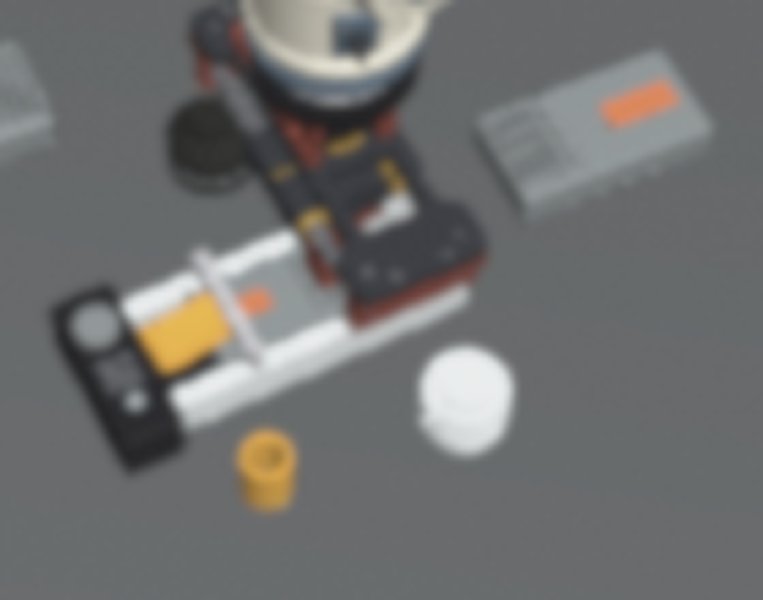

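The pack's front is past the bridge and under the leaf (crop ~(215,340)). Continuing.

>>> send_rows([
  [-0.004,0,0,0,-1],
  [-0.004,0,0,0,-1],
  [-0.004,0,0,0,-1],
  [-0.004,0,0,0,-1],
  [-0.003,0,0,0,-1],
])

```text
t: 5.9
ee_pos: [559.5, 66.3, 112.1]
orientation: [-0.387, -3.114, -0.0]
ft_force: [-13.4, 4.0, 34.1]
width: 0.6
```

```bash
python3 -c "
from h import *
plan(-26,3.5,32)"
```

```text
R [[-0.9696, 0.2446, -0.0037], [0.2446, 0.9696, 0.0006], [0.0037, -0.0004, -1.0]] tip [559.2  66.3  32.1] cr [-36.2   2.8] f [-13.44   3.99  34.1 ] w 0.6 t 5.9
turn tool z -0.0004801317638443159
tool shift mm after turn [-10.2   0.7   0.1]
```

>>> send_rows([
  [-0.002,0,-0.0004,0,-1],
  [-0.002,0,0,0,-1],
  [-0.002,0,0,0,-1],
])

```text
t: 6.2
ee_pos: [565.5, 64.8, 112.2]
orientation: [-0.387, -3.115, -0.0]
ft_force: [-11.1, 2.6, 26.7]
width: 0.6
```

>>> send_rows([
  [-0.002,0,0,0,-1],
  [-0.001,0,0,0,-1],
])

```text
t: 6.4
ee_pos: [568.8, 64.0, 112.2]
orientation: [-0.387, -3.115, -0.0]
ft_force: [-10.3, 3.6, 27.7]
width: 0.3
```

```bash
python3 -c "
from h import *
plan(-26,3.5,32)
s=grab('wrist','wrist5');im=s['color'][195:345,240:390]; cv2.imwrite('pics/crop9.png',cv2.resize(im,(600,600),interpolation=cv2.INTER_CUBIC))
s=grab('scene','scene5');im=s['color'][215:325,270:410]; cv2.imwrite('pics/crop10.png',cv2.resize(im,(763,600),interpolation=cv2.INTER_CUBIC))"
```

```text
R [[-0.9696, 0.2445, -0.0023], [0.2445, 0.9696, 0.0005], [0.0024, -0.0001, -1.0]] tip [568.6  64.   32.2] cr [-26.6   2.8] f [-10.33   3.59  27.68] w 0.3 t 6.4
turn tool z -0.0004102516730148942
tool shift mm after turn [-0.6  0.7  0.2]
```

View pics/crop9.png

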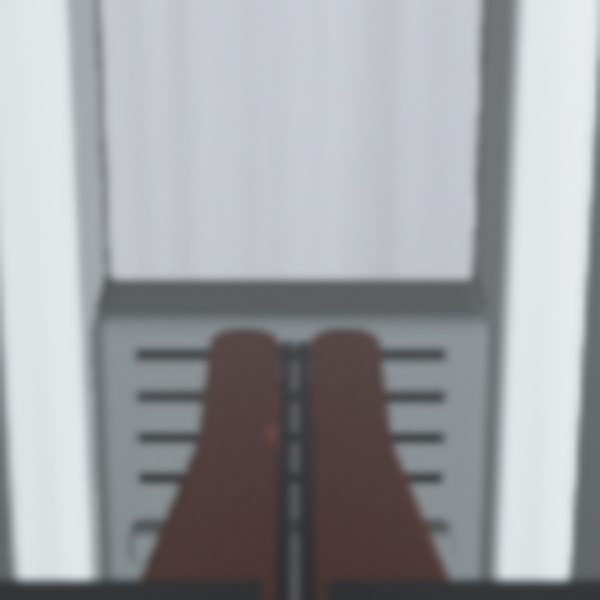

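View pics/crop10.png

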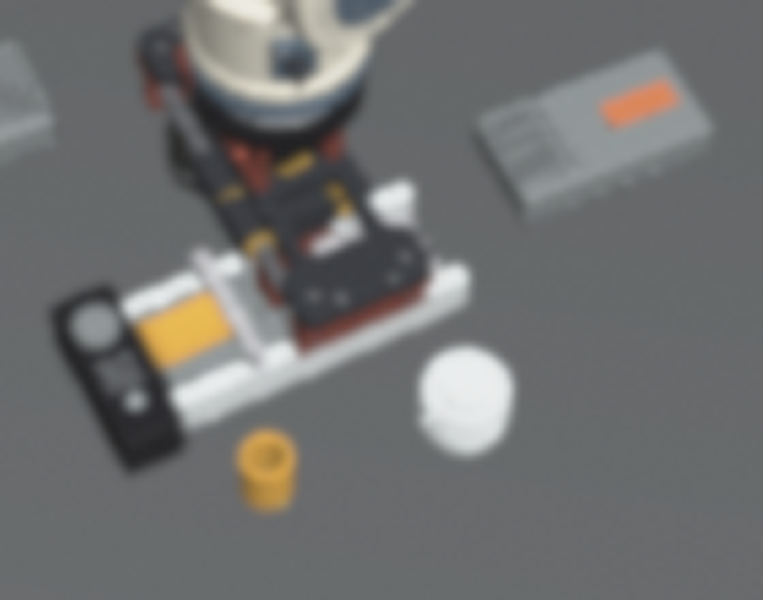

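The plate is still down and the pack is nearly home. I'll push in 1 mm steps until the stop shows in the force.

>>> send_rows([
  [-0.001,0,0,0,-1],
  [-0.001,0,0,0,-1],
])

```text
t: 6.7
ee_pos: [570.5, 63.6, 112.2]
orientation: [-0.387, -3.115, -0.0]
ft_force: [-10.9, 2.4, 26.7]
width: 0.4
```

>>> send_rows([
  [-0.001,0,0,0,-1],
  [-0.001,0,0,0,-1],
])

```text
t: 6.9
ee_pos: [571.1, 63.4, 112.2]
orientation: [-0.387, -3.111, -0.0]
ft_force: [-18.0, 6.4, 34.6]
width: 0.4
```

```bash
python3 -c "
from h import *
plan(-26,3.5,32)
s=grab('wrist','wrist6');im=s['color'][195:345,240:390]; cv2.imwrite('pics/crop11.png',cv2.resize(im,(600,600),interpolation=cv2.INTER_CUBIC))
for v in range(180,290,12): print(v, atdepth(s,300,v).round(1), tocr(atdepth(s,300,v)).round(1))"
```

```text
R [[-0.9695, 0.2448, -0.0062], [0.2448, 0.9696, 0.0009], [0.0062, -0.0006, -1.0]] tip [570.6  63.5  32.2] cr [-24.5   2.8] f [-18.05   6.36  34.59] w 0.4 t 6.9
turn tool z -0.0007538161059694737
tool shift mm after turn [1.5 0.7 0.2]
180 [518.   72.1  24.2] [-77.5  -1.7]
192 [523.1  70.8  24.4] [-72.4  -1.7]
204 [528.4  69.3  23.3] [-66.8  -1.8]
216 [533.5  68.   23.9] [-61.5  -1.9]
228 [539.1  66.5  22.9] [-55.7  -2. ]
240 [544.6  65.1  22.9] [-50.1  -2. ]
252 [549.9  63.7  23.7] [-44.6  -2. ]
264 [556.3  62.   21.5] [-37.9  -2.2]
276 [557.8  61.9  32.3] [-36.5  -1.8]
288 [558.1  62.3  44.6] [-36.3  -1.4]
```

View pics/crop11.png

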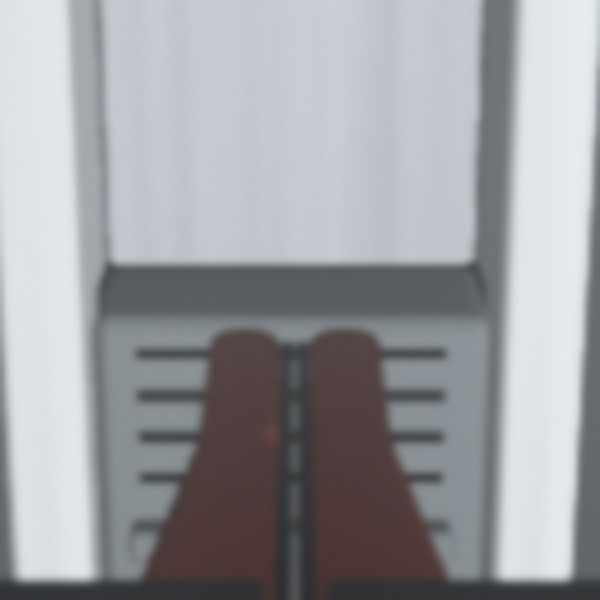

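```bash
python3 -c "
from h import *
for f in ['wrist5','wrist6']:
  s=load(f)
  z=s['z_map']
  def med(u0,u1,v0,v1):
    P=np.array([atdepth(s,u,v) for u in range(u0,u1) for v in range(v0,v1)]); return np.median(P[:,2]).round(2)
  print(f,'plate',med(275,350,200,255),'pack',med(268,290,278,290),'guide',med(244,256,200,300))
"
```

```text
wrist5 plate 23.57 pack 33.63 guide 29.53
wrist6 plate 23.58 pack 33.65 guide 29.51
```

>>> send_rows([
  [-0.001,0,-0.0004,0,-1],
  [-0.001,0,0,0,-1],
])

```text
t: 7.15
ee_pos: [571.4, 63.3, 112.1]
orientation: [-0.387, -3.108, -0.0]
ft_force: [-22.3, 9.2, 35.4]
width: 0.5
```

```bash
python3 -c "
from h import *
plan(-26,3.5,32)"
```

```text
R [[-0.9695, 0.245, -0.0099], [0.245, 0.9695, 0.0013], [0.0099, -0.0012, -0.9999]] tip [570.6  63.4  32.1] cr [-24.4   2.7] f [-22.32   9.22  35.39] w 0.5 t 7.15
turn tool z -0.0009112824605868042
tool shift mm after turn [1.6 0.8 0.1]
```

The fingertips stalled while the horizontal force rose to 24 N, so the pack is against the stop. The plate measures up: 22 mm relative to the guide tops. Now I lift off.

>>> send_rows([
  [0.001,0,-0.002,0,-1],
  [0.001,0,-0.004,0,-1],
  [0,0,-0.01,0,-1],
  [0,0,-0.03,0,-1],
  [0,0,-0.04,0,-1],
])

```text
t: 7.65
ee_pos: [573.3, 62.3, 196.7]
orientation: [-0.387, -3.116, 0.001]
ft_force: [0.4, -0.1, 0.1]
width: 0.7
```

>>> send_rows([
  [0.03,0,-0.04,0,-1],
  [0.04,0,-0.03,0,-1],
  [0.04,0,0,0,-1],
  [0,0,0,0,-1],
  [0,0,0,0,-1],
])

```text
t: 8.15
ee_pos: [467.4, 89.6, 267.8]
orientation: [0.385, 3.115, 0.001]
ft_force: [0.3, -0.2, 0.1]
width: 0.6
```

```bash
python3 -c "
from h import *
plan(-26,3.5)
s=grab('wrist','wrist7')
s=grab('scene','scene7');im=s['color'][215:325,270:410]; cv2.imwrite('pics/crop12.png',cv2.resize(im,(763,600),interpolation=cv2.INTER_CUBIC))"
```

```text
R [[-0.9699, 0.2436, 0.0027], [0.2436, 0.9699, 0.0002], [-0.0026, 0.0008, -1.0]] tip [467.6  89.6 187.8] cr [-130.7    3. ] f [ 0.26 -0.22  0.06] w 0.6 t 8.15
turn tool z 0.000542930660094143
tool shift mm after turn [-104.7    0.5    0.3]
```

View pics/wrist7.png

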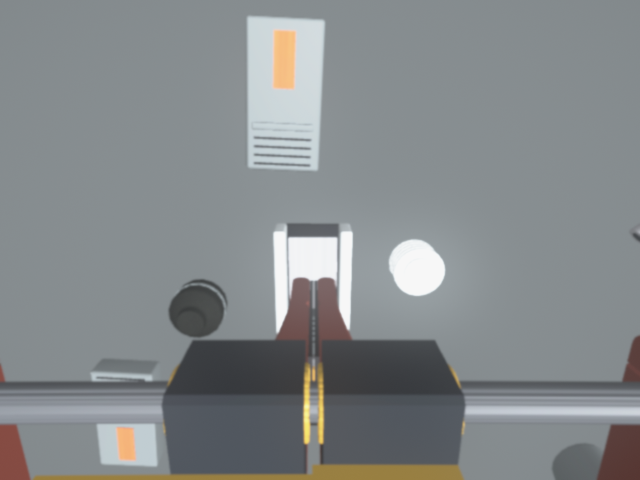

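View pics/crop12.png

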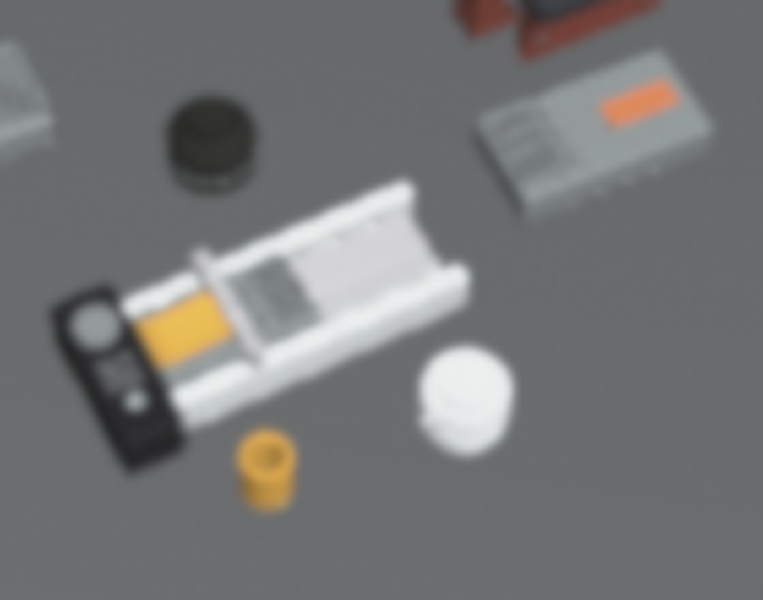

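```bash
python3 -c "
from h import *
s=load('scene7'); f=lambda u,v:(270+u*140/763,215+v*110/600)
for n,u,v,z in [('bridge L end top',200,252,42.5),('bridge R end top',262,358,42.5),('rear edge',288,261,32),('rear edge2',323,318,32),('guide rear outer R',469,268,28),('guide rear outer L',405,181,28)]:
  print(n,tocr(onplane(s,*f(u,v),z)).round(1))
t=grab('top','top7'); im=t['color'][150:275,240:365]; cv2.imwrite('pics/crop13.png',cv2.resize(im,(600,600),interpolation=cv2.INTER_CUBIC))
a=cv2.absdiff(load('top0')['color'],t['color']).max(2); print(cv2.countNonZero((a>40).astype('uint8')))
"
```

```text
bridge L end top [  2.7 -29. ]
bridge R end top [ 2.8 39. ]
rear edge [-36.5 -10.5]
rear edge2 [-36.7  26.9]
guide rear outer R [-115.9   32.3]
guide rear outer L [-112.7  -28.5]
26485
```

View pics/crop13.png

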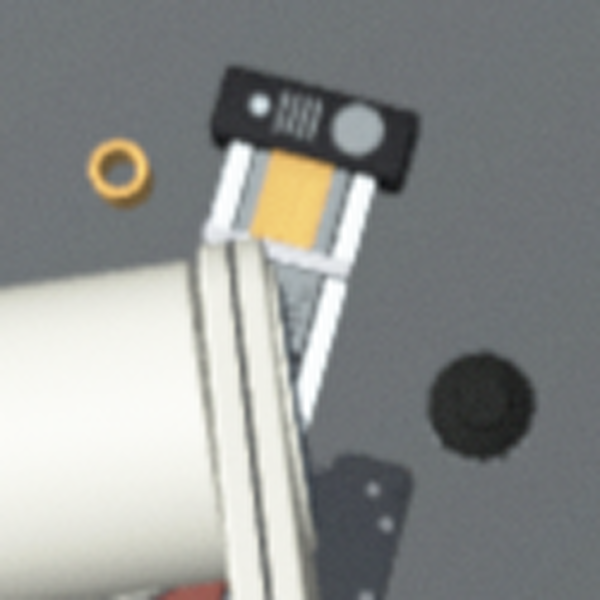

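The pack's rear edge is 39.3 mm behind the bridge (40 expected when home). Grey reaches the end block on both sides of the leaf, and the plate is up. Handing in.

```bash
python3 -c "
from h import *
print(ctrl.close_job())"
```

```text
the job is handed in; nothing more can be done
None
```

The battery pack is in the charging cradle, home against the end block, and the sprung plate has popped up behind it. I pressed the pack down with the closed fingertips and, keeping it pressed at about 18 to 35 N, slid it under the bridge and leaf until it stopped. Then I lifted the hand straight off and backed it away. I handed the job in at about 8.3 s of the 38 s allowed.

**Last checks:**
- **Pack home:** the fingertips stalled as the horizontal force rose from about 11 to 24 N. The pack's rear edge then measured 39.3 mm behind the bridge, against 40 mm expected. In the top view the pack reaches the end block on both sides of the leaf.
- **Plate up:** it measured 22 mm once I removed a 1.5 mm depth offset seen on the guide tops, which matches the given height.
- **Hand clear:** the fingertips were about 188 mm above the cart and the force read near zero.
- **Other things on the cart:** the air filter, engine head, coupler and nearer loose pack look unmoved. I did not check the driver, tin and wrench individually, but the arm stayed well away from them.

**Disagreement:** the top and wrist cameras differed by about 2 to 4 mm on where the cradle stands, so I placed the fingertips by the wrist view of the fingers and pack. I did not measure the leaf angle.

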